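Re-seat the knocked levelling platform and load the pendant clamp

TASK

The top plate of the levelling platform on the jeweller's bench has been knocked off its three locating balls. Work it back until all three balls drop into their grooves and its springs pull it fully home, take your hand off it, and then stand the pendant clamp upright in the middle of the plate, its long side along the plate's long side. Leave the jar, the pliers and the findings box where they are.

Things in the scene. Friction and masses are not known exactly. Their poses are not given: they have to be found in the camera images.
- base: Fixed base of the levelling platform: aluminium slab 150 (x) x 110 (y) x 12 mm on the bench with three ball-tipped adjusters. Origin at the centre of its underside, x along its long side, z up. Steel balls of 16 mm, centres 44 mm above the bench, 48 mm from the origin at 0, 120 and 240 degrees from +x towards +y. Its springs pull the plate down (12 N) and towards home (0.15 N per mm off).
- home (a point): Where the plate's origin lies when it is fully home: 47.3 mm above the bench over the base's origin; the plate's axes then match these (same as the base's). Within 2 to 3 mm the balls drop in by themselves; once home the plate resists side pushes of 15 N or more. At the start the plate is 10 to 22 mm off towards +x, up to 11 mm to a side, twisted up to 0.35 rad, tilted up to 0.08 rad.
- plate: Aluminium top plate, tethered by two springs, 150 (x) x 110 (y) x 12 mm, about 0.5 kg; origin at the centre of its underside, x along its long side, z up. Flat top; underside with three V-grooves, 16 mm wide, 8 mm deep, from the centre to the edges at 0, 120 and 240 degrees from its +x. Off its grooves it rides up to 4.7 mm higher than home on the balls (friction about 0.3); a push of 3 to 10 N moves it.
- clamp_mid (a point): Centre of the loose pendant clamp, 19 mm above its underside: steel block 70 (x) x 40 (y) x 26 mm with two dark jaws across its top (38 mm high in all), a nameplate between them and a brass thumbscrew, 20 mm in diameter, on its +x end (to 53 mm from the centre). About 0.35 kg; x along its long side, z up. Grip it across its 40 mm width.
- jar: Bystander: jar 56 mm in diameter, 85 mm high, standing loose beside the platform; origin at the centre of its underside.
- pliers: Bystander: pliers 150 mm long, 12 mm thick, lying loose beside the platform; origin near the pivot on the bench, x towards the jaws (64 mm), handles to -x (91 mm, 60 mm wide).
- findings_box: Bystander: closed plastic box 104 (x) x 70 (y) x 42 mm high lying loose beside the clamp, at least 25 mm from it; origin at the centre of its underside.
- vise: Bystander: blue bench vise fixed to the bench beyond the platform's +x side, 125 mm high; origin at the centre of its foot, which is 110 mm in diameter; the jaws are 80 mm wide, and all of it lies within 60 mm of the origin apart from the screw handle, which reaches 70 mm along -x (90 mm wide).
Mind the look-alikes: they are no part of the job. Leave any blue or green look-alike of the part that bears clamp_mid alone.

How it is judged:
By the outcome, as a careful person would: the job done as asked, in the order asked, and still so for the second after the job is handed in, with the robot touching nothing.
It also fails if it takes over 51 s, if anything falls off the work surface, if the arm or the gripper's body presses on something with over 40 N, if the wrist force passes 120 N, or if a joint passes its speed limit or range.

ROBOT

A 6-joint arm with a two-finger parallel gripper is mounted at the origin on the work surface. World frame = base frame: x ahead of the robot, y to its left, z up, the work surface at z = 0. Lengths are in m, angles in rad, forces in N, time in s.
With the tool pointing down it reaches from about 0.325 to 0.775 m from the base axis. Payload 9.3 kg.
Tool frame: the origin (TCP) lies between the finger pads; the fingertips stand 11 mm ahead of it and the grasp point (between the pads) lies 8 mm behind it; z points along the fingers, y is the direction in which the jaws open and shut (so a half turn about z gives the same grasp; the last joint's range is limited). The gripper opens to 85 mm and grips with 20 to 120 N. Pads are 22 mm wide; open, the fingers measure 114 mm over their backs; the gripper's body (76 mm by 85 mm) begins 54 mm behind the grasp point. The pads swing forward as they close: fully open they stand 13 mm farther back than shut.
Start: joints at [-1.279, 0.259, 0.021, 1.334, 0, 1.418], TCP at [0.237, -0.496, 0.242] pointing down, gripper open.
Joint ranges: [-3.04, 3.04], [-0.91, 1.82], [-1.04, 1.36], [-1.92, 1.95], [-1.52, 1.45], [-3.14, 3.14]. Speed limits (rad/s): [2.22, 2.22, 2.79, 3.14, 3.14, 3.14].

INTERFACE

Orientations are given as a 3x3 rotation matrix whose columns are the frame's x, y, z axes.
In Python, from cell import robot, eyes gives the robot as it stands. The module is installed in compiled form; this text tells all that it offers.
- The arm moves only by the tool drive_tool, never from a script. Its argument "targets" is one flat list of numbers, 6 for each row, row after row: the shift along the tool's x, y, z as a fraction of full scale, then the turn, a rotation vector about the tool's x, y, z as a fraction of full scale. In form: [dx, dy, dz, wx, wy, wz, dx, dy, dz, wx, wy, wz, ...]. A call has 1 to 10 rows; each row shifts and turns the commanded pose from where the row before left it, along the tool's axes as they then stand; what a row does not reach is not made up. Full scale, the value 1, is 7.5 cm for a shift and 30 degrees for a turn. A row lasts 1/8 s, in which the tool goes at most 62.5 mm and 10.7 degrees, less where a joint would pass 70% of its speed; a pose out of reach is approached as far as the arm can. A call with a number of a shift or a turn outside -1 to 1 is refused whole. A call with a gripper value outside its range is refused whole. "fingers" is the closure, from -1 (fully open) to 1 (shut), set as the call begins (left out, the last holds). The fingers move at their own pace and stop on an object; "grip_force" is the grip in N (left out, the last holds). Time passes only in rows, so rows that do not move let the fingers close. It gives the time, the measured TCP pose, the force and the opening at its end, in the units of the state.
- robot.state(): the state, without advancing time (a new reading comes with each control period).
- eyes.snapshot(name): name is "scene" or "top" or "wrist"; returns the picture (480x640x3 uint8, blue, green, red); there is no depth.
- eyes.camera_params(name): a dict with "camera_matrix" (3x3 intrinsics, pixels), "k1" (the pictures are not rectified: a ray, as slopes to the right and down, at radius r is drawn at 1 + k1 r^2 times it, then the intrinsics apply), "camera_from_world" (4x4, takes a point from world to camera coordinates). Camera axes: x right, y down, z forward; pixel columns grow to the right and rows downward; lengths in m; the calibration is good to about 2 mm. A picture is of the moment at which its call begins: read the wrist's pose just before it. camera_params takes no time and is no camera call; for the wrist camera it gives the pose at the moment of the call.
- robot.finish_job(): hands the job in, once; it reports no verdict.
The state is a dict: "t": time; "joints": joint angles; "joint_velocities": joint speeds; "joint_torque": joint torques, N m; "eef_pos": TCP position; "tool_rot": TCP orientation; "ft_force": force on the tool from outside, world axes, zero at the start; "wrist_torque": the same for the moment, N m; "grip_width": finger opening in m.
Only numpy, scipy, OpenCV 4.12 (cv2) and the standard library are available. Lean on these libraries where they do the work, as an engineer would, in place of code of your own. Each camera call takes 0.05 s, during which the arm holds its last target.

## Working session

There is one attempt and no reset: what is moved stays moved. The work goes in short steps, Python scripts to look and compute and a tool call to move; the robot and the scene stay as the last step left them, time stands still between calls to the robot, and variables do not carry over. Pictures are saved under pics/ and viewed, and the job is handed in when it is done.

Besides the shell and the picture viewer there is one more tool, called after ">>>" as a command line: name --argument value ..., lists and objects as JSON in quotes. drive_tool: Moves the arm, as the interface text tells. Shift numbers are shares of 7.5 cm and turn numbers shares of 30 degrees, none past 1 either way. Its arguments: {"type":"object","properties":{"targets":{"type":"array"},"fingers":{"type":"number"},"grip_force":{"type":"number"}},"required":["targets"]}

```bash
mkdir -p pics; cat > h.py <<'E'
import numpy as np, cv2
from cell import robot, eyes
def snap(n,f):
    p=eyes.camera_params(n); im=eyes.snapshot(n); cv2.imwrite('pics/'+f+'.png',im); np.save('pics/'+f+'_T.npy',p['camera_from_world']); np.save('pics/'+f+'_K.npy',p['camera_matrix']); np.save('pics/'+f+'_k1.npy',p['k1']); return im
def load(f): return np.load(f'pics/{f}_K.npy'),float(np.load(f'pics/{f}_k1.npy')),np.load(f'pics/{f}_T.npy')
def ray(f,uv):
    K,k1,T=load(f); uv=np.array(uv,float).reshape(-1,1,2)
    n=cv2.undistortPoints(uv,K,np.array([k1,0,0,0,0.]))[:,0]
    R,t=T[:3,:3],T[:3,3]; return -R.T@t, np.c_[n,np.ones(len(n))]@R
def onz(f,uv,z):
    c,d=ray(f,uv); return c+d*((z-c[2])/d[:,2])[:,None]
def proj(f,P):
    K,k1,T=load(f); R,t=T[:3,:3],T[:3,3]
    return cv2.projectPoints(np.array(P,float).reshape(-1,1,3),cv2.Rodrigues(R)[0],t,K,np.array([k1,0,0,0,0.]))[0][:,0]
E
python3 - <<'E'
from h import *
np.set_printoptions(precision=4,suppress=True)
print(robot.state())
for n in ['scene','top','wrist']:
    snap(n,n+'0'); K,k,T=load(n+'0'); print(n,K,k,T,-T[:3,:3].T@T[:3,3])
E
```

```text
{'t': 0.0, 'joints': array([-1.2786,  0.2592,  0.0207,  1.3337,  0.    ,  1.4182]), 'joint_velocities': array([ 0.0006,  0.0006, -0.001 , -0.0013, -0.0002,  0.0009]), 'joint_torque': array([  0.0017, -55.5634,  34.4532,   0.0135,  -0.0001,  -0.    ]), 'eef_pos': array([ 0.2366, -0.4962,  0.2417]), 'tool_rot': array([[ 0.9027,  0.4303, -0.0004],
       [ 0.4303, -0.9027,  0.0013],
       [ 0.0002, -0.0014, -1.    ]]), 'ft_force': array([ 0.2361, -0.0287, -0.0937]), 'wrist_torque': array([-0.0449,  0.0028,  0.0061]), 'grip_width': 0.0854370402066728}
scene [[583.3149   0.     310.4302]
 [  0.     583.3149 227.2059]
 [  0.       0.       1.    ]] -0.06550096309375936 [[ 0.336   0.9418 -0.0053 -0.1255]
 [ 0.7266 -0.2628 -0.6348 -0.3784]
 [-0.5993  0.2095 -0.7727  1.7517]
 [ 0.      0.      0.      1.    ]] [ 1.3669 -0.3482  1.1126]
top [[453.673    0.     318.6992]
 [  0.     453.673  243.3186]
 [  0.       0.       1.    ]] -0.08451112952030689 [[-0.0133 -0.9999 -0.0097 -0.0528]
 [-0.993   0.0144 -0.1175  0.5346]
 [ 0.1176  0.008  -0.993   0.9245]
 [ 0.      0.      0.      1.    ]] [ 0.4214 -0.0679  0.9804]
wrist [[382.9177   0.     309.9486]
 [  0.     382.9177 238.8102]
 [  0.       0.       1.    ]] 0.026279371338125166 [[ 0.4303 -0.9027 -0.0004 -0.5497]
 [-0.8661 -0.4129  0.2818 -0.0368]
 [-0.2545 -0.1209 -0.9595  0.379 ]
 [ 0.      0.      0.      1.    ]] [ 0.3011 -0.4656  0.3737]
```

View pics/scene0.png

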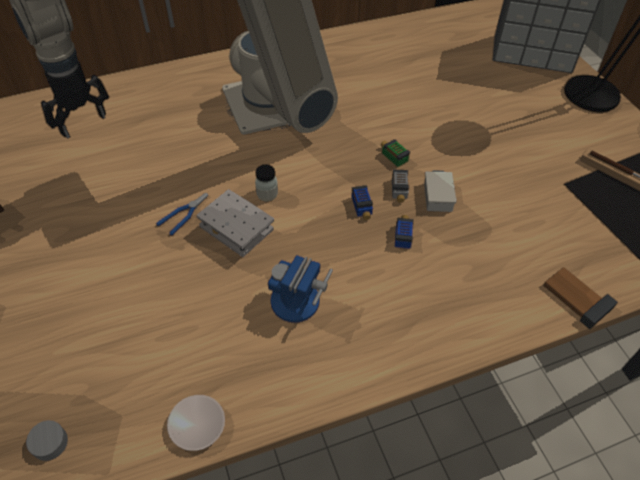

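View pics/top0.png

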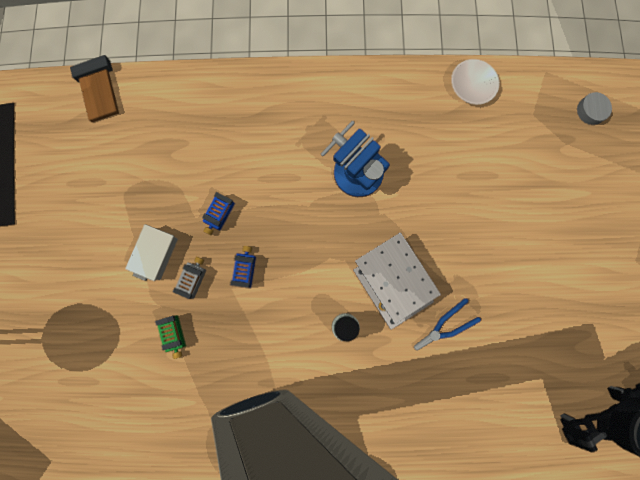

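View pics/wrist0.png

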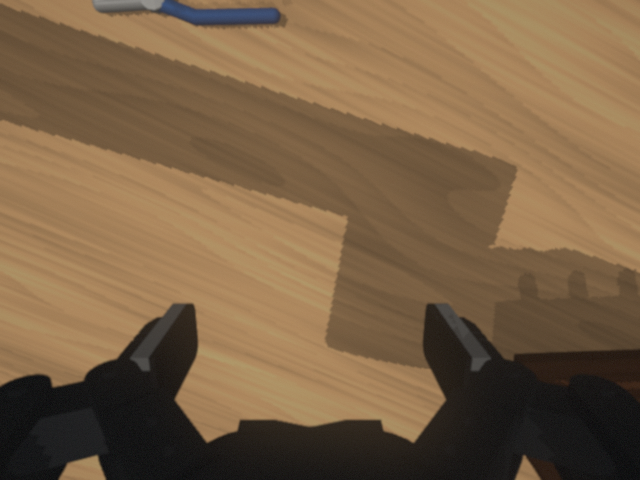

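The scene and top views show the plate at top (397,281), the jar (346,328), the pliers (448,325) and the vise (360,165). There are four clamps in the top view: grey (190,280), blue (217,213), blue (243,269) and green (171,335). The grey one is the steel clamp, beside the findings box (150,252). I'll check it in an enlarged crop.

```bash
python3 - <<'E'
from h import *
t=cv2.imread('pics/top0.png'); s=cv2.imread('pics/scene0.png')
f=lambda im,x,y,w,h,k:cv2.resize(im[y:y+h,x:x+w],None,fx=k,fy=k,interpolation=cv2.INTER_CUBIC)
cv2.imwrite('pics/c1.png',f(t,330,220,130,115,6))
cv2.imwrite('pics/c2.png',f(t,120,190,145,110,5))
cv2.imwrite('pics/c3.png',f(s,190,180,100,80,8))
E
```

```text
(no output)
```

View pics/c1.png

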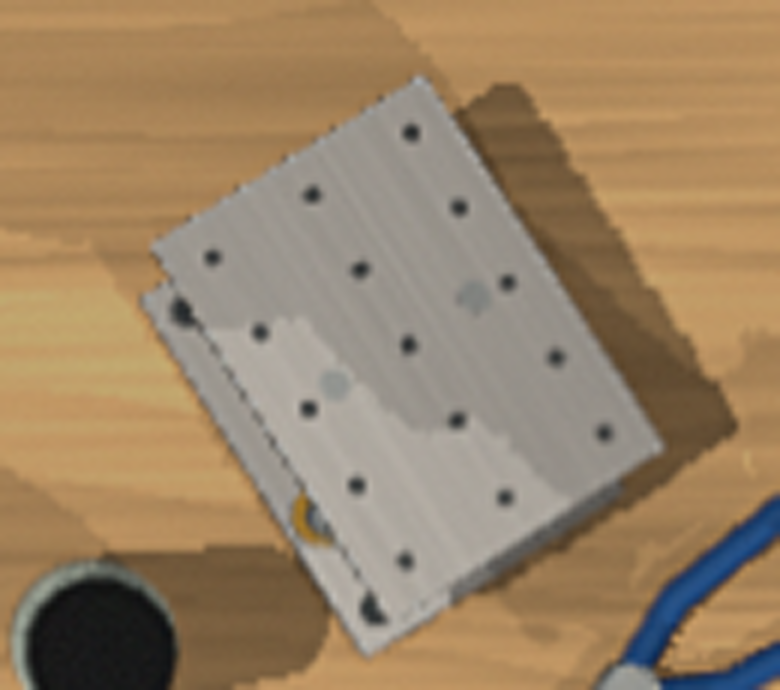

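View pics/c2.png

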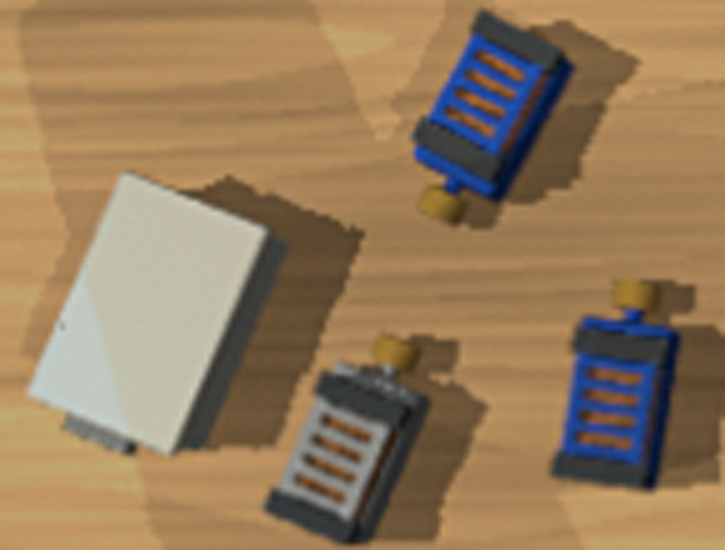

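View pics/c3.png

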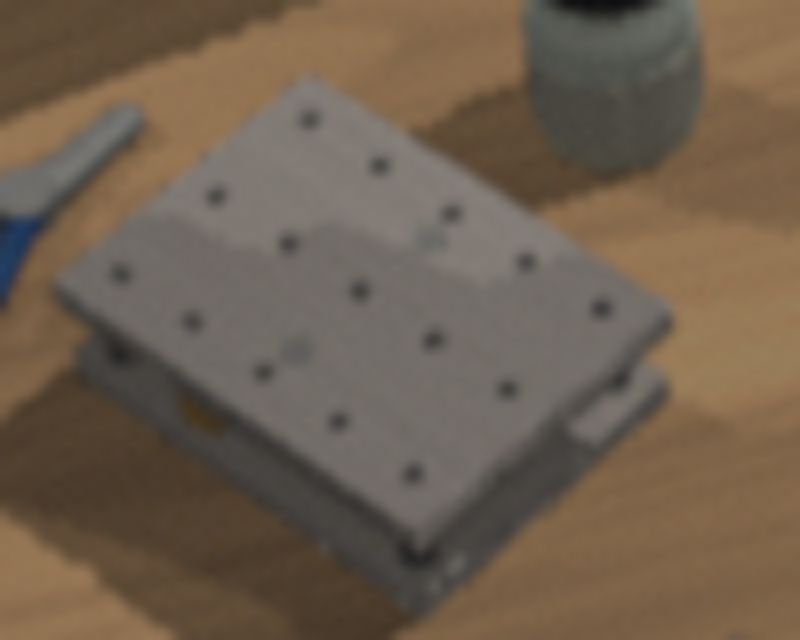

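The crop confirms the target clamp: grey steel, with dark jaws, a nameplate and a brass screw pointing up-right at crop (397,352). The other three are blue or green. The plate shows a 5x3 grid of holes, which I'll triangulate along with the corners.

```bash
cat > pl.py <<'E'
from h import *
def holes(f,roi):
    im=cv2.imread(f'pics/{f}.png'); x,y,w,h=roi
    g=cv2.cvtColor(cv2.resize(im[y:y+h,x:x+w],None,fx=4,fy=4,interpolation=cv2.INTER_CUBIC),cv2.COLOR_BGR2GRAY)
    bh=cv2.morphologyEx(g,cv2.MORPH_BLACKHAT,np.ones((25,25)))
    n,l,s,c=cv2.connectedComponentsWithStats((bh>45).astype(np.uint8))
    return [(x+(c[i][0]+.5)/4-.5,y+(c[i][1]+.5)/4-.5,s[i][4]) for i in range(1,n) if s[i][4]>40]
E
python3 - <<'E'
from pl import *
np.set_printoptions(precision=4,suppress=True)
for f,roi in [('top0',(350,228,95,105)),('scene0',(193,185,85,70))]:
    H=holes(f,roi)
    for a in H: print(f,np.round(a,1))
# base corners from c1 (scale 6, off 330,220)
c=lambda p:np.array(p,float)/6+[330,220]-0.4
print('base top edge pts',onz('top0',[c((142,298)),c((368,655))],0.012))
print('plate c',onz('top0',[c((422,75)),c((662,450)),c((155,245))],0.062))
E
```

```text
top0 [406.5 239.5 114. ]
top0 [398.1 241.7 114. ]
top0 [381.6 252.  102. ]
top0 [406.1 254.1  98. ]
top0 [365.  262.5  85. ]
top0 [389.6 264.5 101. ]
top0 [414.2 266.7  86. ]
top0 [360.2 272.  294. ]
top0 [372.9 275.  108. ]
top0 [397.6 277.  104. ]
top0 [422.2 279.2  87. ]
top0 [381.  287.7 120. ]
top0 [405.7 289.6  94. ]
top0 [430.3 291.7  86. ]
top0 [ 432.3  302.8 1223. ]
top0 [389.  300.5 120. ]
top0 [413.8 302.5 103. ]
top0 [382.4 306.9 329. ]
top0 [397.1 313.1 114. ]
top0 [413.5 315.5 314. ]
top0 [391.5 321.4 306. ]
top0 [ 437.9  327.1 1136. ]
scene0 [193.5 208.2  57. ]
base top edge pts [[ 0.4792 -0.1331  0.012 ]
 [ 0.3523 -0.2101  0.012 ]]
plate c [[ 0.5509 -0.227   0.062 ]
 [ 0.4223 -0.304   0.062 ]
 [ 0.4941 -0.1345  0.062 ]]
```

```bash
python3 - <<'E'
from pl import *
np.set_printoptions(precision=4,suppress=True)
H=[(398.1,241.7),(381.6,252),(365,262.5),(406.1,254.1),(389.6,264.5),(372.9,275),(414.2,266.7),(397.6,277),(381,287.7),(422.2,279.2),(405.7,289.6),(389,300.5),(430.3,291.7),(413.8,302.5),(397.1,313.1)]
P=onz('top0',H,0.0635).reshape(5,3,3)
print(P[:,:,:2].mean((0,1)),'long',(P[4]-P[0]).mean(0)/4,'short',(P[:,2]-P[:,0]).mean(0)/2)
d=(P[0]-P[4]).mean(0);print('yaw',np.degrees(np.arctan2(d[1],d[0])))
d=(P[:,2]-P[:,0]).mean(0);print('yaw y',np.degrees(np.arctan2(d[1],d[0])))
print('vise foot',onz('top0',[(358,180)],0.0),'vise upper parts z.1', onz('top0',[(333,158),(372,182),(388,160),(350,125),(325,152)],0.1))
print('jar',onz('top0',[(346,328)],0.085),'pliers',onz('top0',[(435,336),(480,320),(415,347)],0.01))
t=cv2.imread('pics/top0.png')
cv2.imwrite('pics/c4.png',cv2.resize(t[110:270,310:430],None,fx=5,fy=5,interpolation=cv2.INTER_CUBIC)[:600*8])
E
```

```text
[ 0.4589 -0.219 ] long [-0.0257 -0.0155  0.    ] short [-0.0207  0.0343  0.    ]
yaw 31.127262748797975
yaw y 121.14587228150594
vise foot [[ 0.6775 -0.1489 -0.    ]] vise upper parts z.1 [[ 0.6974 -0.0917  0.1   ]
 [ 0.6469 -0.1684  0.1   ]
 [ 0.6918 -0.2019  0.1   ]
 [ 0.7663 -0.1275  0.1   ]
 [ 0.7102 -0.0759  0.1   ]]
jar [[ 0.3604 -0.1117  0.085 ]] pliers [[ 0.3352 -0.3036  0.01  ]
 [ 0.3667 -0.4018  0.01  ]
 [ 0.3131 -0.2603  0.01  ]]
```

View pics/c4.png

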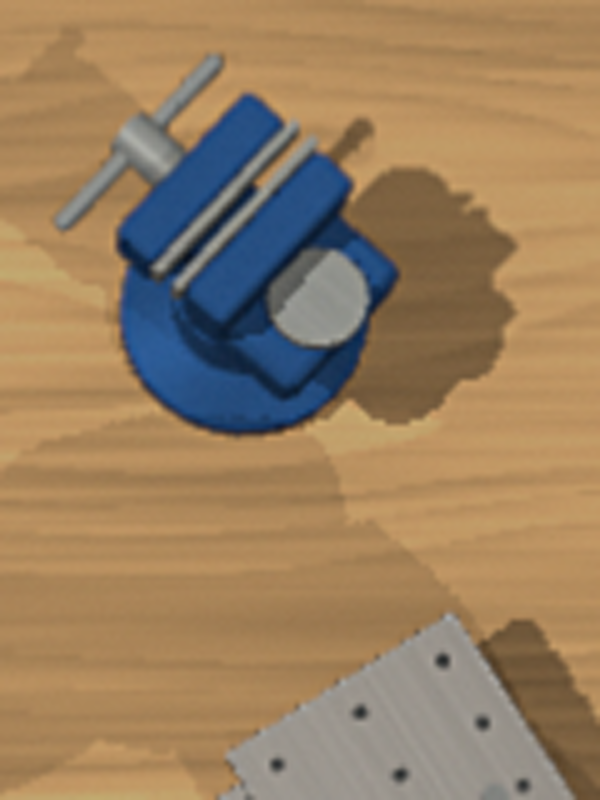

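```bash
cat > plan.py <<'E'
from h import *
from scipy.spatial.transform import Rotation as R
def down(yaw):
    c,s=np.cos(np.radians(yaw)),np.sin(np.radians(yaw)); return np.array([[c,s,0],[s,-c,0],[0,0,-1.]])
def rows(p,yaw,n,dec=2,p0=None,R0=None):
    s=robot.state(); p0=s['eef_pos'] if p0 is None else p0; R0=s['tool_rot'] if R0 is None else R0
    r=R.from_matrix(R0.T@down(yaw)).as_rotvec(); st=r/n/np.radians(30); st=np.round(st,dec)
    c=R0.copy(); pos=np.array(p0,float); out=[]
    for i in range(n):
        goal=p0+(np.array(p)-p0)*(i+1)/n
        d=np.round(c.T@(goal-pos)/0.075,dec); out.append([*d,*st]); pos=pos+c@d*0.075; c=c@R.from_rotvec(st*np.radians(30)).as_matrix()
    print('end',pos,'maxmm',np.abs(np.array(out)[:,:3]).max()*75)
    for o in out: print(', '.join(f'{v+0:g}' for v in o)+',')
    return pos,c
E
python3 - <<'E'
from plan import *
rows([.506,-.297,.25],121,10)
E
```

```text
end [ 0.50559412 -0.29682799  0.25017536] maxmm 33.75
0.44, -0.09, -0.01, 0, 0, -0.32,
0.44, -0.01, -0.01, 0, 0, -0.32,
0.45, 0.07, -0.01, 0, 0, -0.32,
0.42, 0.13, -0.01, 0, 0, -0.32,
0.4, 0.21, -0.01, 0, 0, -0.32,
0.36, 0.27, -0.01, 0, 0, -0.32,
0.3, 0.32, -0.02, 0, 0, -0.32,
0.25, 0.37, -0.01, 0, 0, -0.32,
0.18, 0.41, -0.01, 0, 0, -0.32,
0.12, 0.43, -0.01, 0, 0, -0.32,
```

>>> drive_tool --targets '[0.44,-0.09,-0.01,0,0,-0.32,0.44,-0.01,-0.01,0,0,-0.32,0.45,0.07,-0.01,0,0,-0.32,0.42,0.13,-0.01,0,0,-0.32,0.4,0.21,-0.01,0,0,-0.32,0.36,0.27,-0.01,0,0,-0.32,0.3,0.32,-0.02,0,0,-0.32,0.25,0.37,-0.01,0,0,-0.32,0.18,0.41,-0.01,0,0,-0.32,0.12,0.43,-0.01,0,0,-0.32]' --fingers 0

```text
t: 1.4
eef_pos: [0.5064, -0.2962, 0.2503]
tool_rot: [[-0.527, 0.85, -0.0], [0.85, 0.527, 0.0], [0.0, -0.0, -1.0]]
ft_force: [-0.7, 0.3, -0.8]
grip_width: 0.0427
```

>>> drive_tool --targets '[0,0,0,0,0,0,0,0,0,0,0,0]'

```text
t: 1.65
eef_pos: [0.5054, -0.2971, 0.2502]
tool_rot: [[-0.521, 0.854, -0.001], [0.854, 0.521, 0.0], [0.001, -0.0, -1.0]]
ft_force: [0.7, -0.8, 0.3]
grip_width: 0.0426
```

```bash
python3 - <<'E'
from h import *
s=robot.state();print(s['t'],s['eef_pos'],s['tool_rot'],s['grip_width'],s['ft_force'])
snap('wrist','w1');snap('top','t1')
E
```

```text
1.65 [ 0.50535263 -0.29706566  0.25024962] [[-5.20955714e-01  8.53583463e-01 -6.44668209e-04]
 [ 8.53583552e-01  5.20955926e-01  2.08233773e-04]
 [ 5.13588629e-04 -4.41797606e-04 -9.99999771e-01]] 0.04261385120816773 [ 0.72992634 -0.77144588  0.32667656]
```

View pics/w1.png

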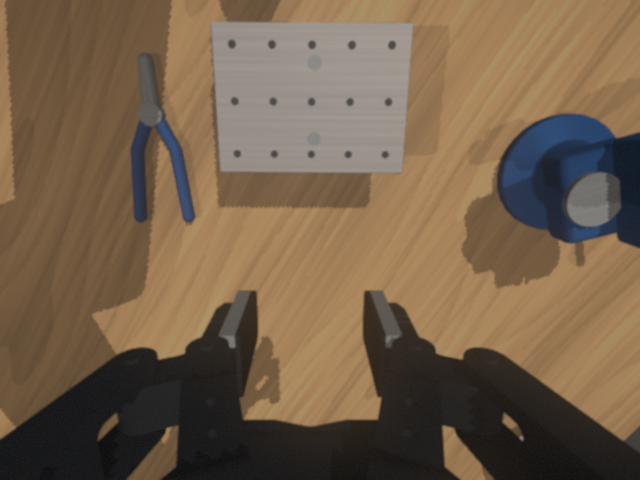

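The wrist view shows the plate square in the frame (212–411, 22–172) and nothing in the way on its near long side. The vise is at right, the pliers at left. I'll check the base estimate by projecting its corners into both fixed views.

```bash
python3 - <<'E'
from h import *
y=np.radians(31.2); ex=np.array([np.cos(y),np.sin(y)]); ey=np.array([-ex[1],ex[0]]); c=np.array([.4443,-.2186])
box=lambda c,z:np.array([[*(c+a*ex*.075+b*ey*.055),z] for a,b in [(1,1),(1,-1),(-1,-1),(-1,1)]])
pc=np.array([.4589,-.219])
out=[]
for f,(x,yy,w,h) in [('top0',(345,225,105,110)),('scene0',(190,185,90,75))]:
    im=cv2.imread(f'pics/{f}.png'); k=7; im=cv2.resize(im[yy:yy+h,x:x+w],None,fx=k,fy=k,interpolation=cv2.INTER_CUBIC)
    for cc,z,col in [(c,0,(0,0,255)),(c,.012,(0,200,255)),(pc,.0635,(0,255,0))]:
        q=((proj(f,box(cc,z))-[x,yy]+.5)*k).astype(int); cv2.polylines(im,[q],True,col,1)
    cv2.imwrite(f'pics/ov_{f}.png',im)
E
```

```text
(no output)
```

View pics/ov_top0.png

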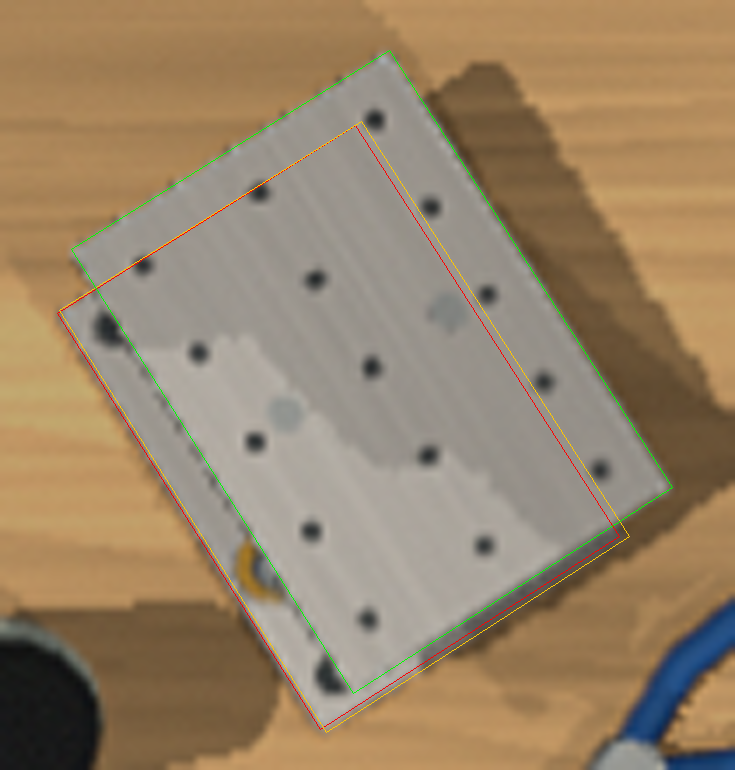

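View pics/ov_scene0.png

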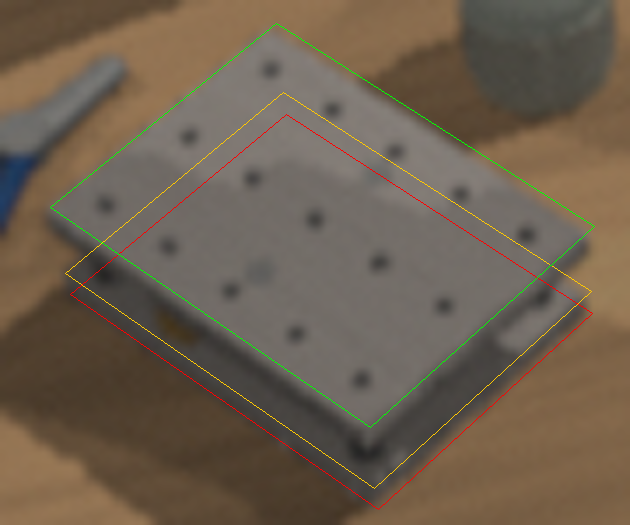

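>>> drive_tool --targets '[0,0,0.55,0,0,0,0,0,0.6,0,0,0,0,0,0.6,0,0,0,0,0,0.55,0,0,0,0,0,0.32,0,0,0,0,0,0.1,0,0,0,0.1,0,0,0,0,0,0.1,0,0,0,0,0]'

```text
t: 2.75
eef_pos: [0.4978, -0.2843, 0.0477]
tool_rot: [[-0.522, 0.853, 0.001], [0.853, 0.522, -0.001], [-0.002, 0.001, -1.0]]
ft_force: [0.5, -0.0, 1.0]
grip_width: 0.0424
```

```bash
cat > st.py <<'E'
from plan import *
np.set_printoptions(precision=4,suppress=True)
def bf():
    s=robot.state(); y=np.radians(31.2); ex=np.array([np.cos(y),np.sin(y)]); ey=np.array([-ex[1],ex[0]]); c=np.array([.4443,-.2186])
    d=s['eef_pos'][:2]-c; F=s['ft_force'][:2]
    print('t',round(s['t'],2),'base-frame mm',d@ex*1e3,d@ey*1e3,'z',s['eef_pos'][2],'F',F@ex,F@ey,s['ft_force'][2],'yaw',np.degrees(np.arctan2(s['tool_rot'][1,0],s['tool_rot'][0,0])))
E
python3 -c "
from st import *
bf()
print(onz('top0',[(382.4,306.4)],.03))"
```

```text
t 2.75 base-frame mm 11.792994180475175 -83.89987890942159 z 0.0476707159433242 F 0.4183164472561081 -0.28246273367970615 0.9790216342234275 yaw 121.45667155636463
[[ 0.4    -0.1909  0.03  ]]
```

>>> drive_tool --targets '[0.06,0,0,0,0,0,0.04,0,0,0,0,0,0.03,0,0,0,0,0,0.02,0,0,0,0,0,0,0,0,0,0,0]'

```text
t: 3.38
eef_pos: [0.4919, -0.2745, 0.0465]
tool_rot: [[-0.522, 0.853, -0.0], [0.853, 0.522, 0.0], [0.0, -0.0, -1.0]]
ft_force: [-0.0, 0.4, 0.1]
grip_width: 0.0431
```

```bash
python3 -c "
from st import *
bf()"
```

```text
t 3.38 base-frame mm 11.717127812862147 -72.47258572677207 z 0.0464622533903539 F 0.19849966565330132 0.3831406258572953 0.09195326494771763 yaw 121.4879955745718
```

>>> drive_tool --targets '[0.03,0,0,0,0,0,0,0,0,0,0,0]'

```text
t: 3.62
eef_pos: [0.4911, -0.2732, 0.0466]
tool_rot: [[-0.522, 0.853, 0.001], [0.853, 0.522, -0.001], [-0.001, -0.0, -1.0]]
ft_force: [1.2, -2.7, -0.5]
grip_width: 0.0424
```

>>> drive_tool --targets '[0.03,0,0,0,0,0,0,0,0,0,0,0]'

```text
t: 3.88
eef_pos: [0.4907, -0.2729, 0.0471]
tool_rot: [[-0.522, 0.853, 0.002], [0.853, 0.522, -0.004], [-0.005, -0.0, -1.0]]
ft_force: [2.7, -10.7, -1.7]
grip_width: 0.0429
```

```bash
python3 -c "
from st import *
bf()
snap('wrist','w2')"
```

```text
t 3.88 base-frame mm 11.582413277025903 -70.45432019186009 z 0.04714980870664626 F -3.1837865487313404 -10.536640646464162 -1.676135020214374 yaw 121.45421238009953
```

View pics/w2.png

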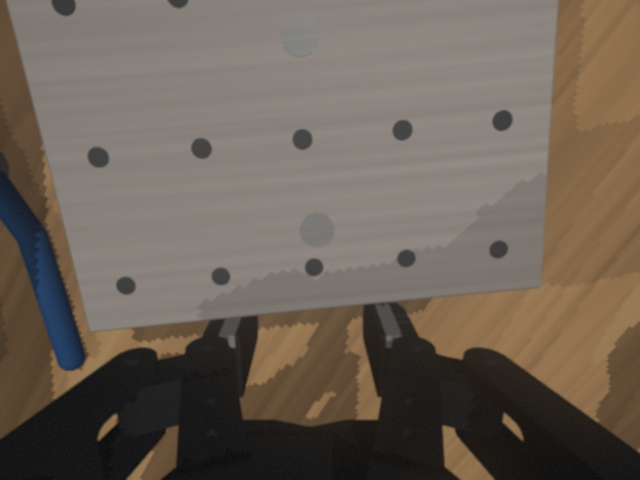

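```bash
cat > pnp.py <<'E'
from st import *
def find(f):
    im=cv2.imread(f'pics/{f}.png'); g=cv2.cvtColor(im,cv2.COLOR_BGR2GRAY)
    hsv=cv2.cvtColor(im,cv2.COLOR_BGR2HSV)
    m=((hsv[...,1]<45)&(g>85)).astype(np.uint8); m=cv2.morphologyEx(m,cv2.MORPH_CLOSE,np.ones((3,3)))
    n,l,s,c=cv2.connectedComponentsWithStats(m); i=1+s[1:,4].argmax()
    cs,_=cv2.findContours((l==i).astype(np.uint8),cv2.RETR_CCOMP,cv2.CHAIN_APPROX_NONE)
    hull=np.zeros_like(m); cv2.fillPoly(hull,[cv2.convexHull(max(cs,key=len))],1)
    hull=cv2.erode(hull,np.ones((3,3)))
    dark=(hull>0)&(g<95)
    n,l,s,c=cv2.connectedComponentsWithStats(dark.astype(np.uint8))
    return [tuple(c[i])+(s[i][4],) for i in range(1,n) if s[i][4]>8]
def fit(f,uv,idx):
    """idx: (i,j) hole in -2..2 (x, 30mm), -1..1 (y,40mm); top surface plate frame z=12"""
    K,k1,T=load(f); O=np.array([[30*i,40*j,12] for i,j in idx],float)/1e3
    ok,r,t=cv2.solvePnP(O,np.array(uv,float),K,np.array([k1,0,0,0,0.]))
    pr=cv2.projectPoints(O,r,t,K,np.array([k1,0,0,0,0.]))[0][:,0]
    M=np.eye(4);M[:3,:3]=cv2.Rodrigues(r)[0];M[:3,3]=t[:,0]; W=np.linalg.inv(T)@M
    y=np.radians(31.2); ex=np.array([np.cos(y),np.sin(y)]); ey=np.array([-ex[1],ex[0]]); d=W[:2,3]-[.4443,-.2186]
    print(f,'rms px',np.sqrt(((pr-uv)**2).sum(1).mean()),'pos in base mm',d@ex*1e3,d@ey*1e3,W[2,3]*1e3,'yaw rel base deg',np.degrees(np.arctan2(W[1,0],W[0,0]))-31.2,'z axis',W[:3,2])
    return W
E
python3 - <<'E'
from pnp import *
print(np.round(find('w1'),1).tolist()); print(np.round(find('w2'),1).tolist())
E
```

```text
[[231.5, 43.6, 37.0], [271.5, 44.0, 38.0], [311.5, 44.3, 34.0], [351.5, 44.7, 34.0], [391.6, 44.8, 33.0], [234.4, 100.6, 30.0], [272.8, 101.2, 30.0], [311.1, 101.4, 27.0], [349.6, 101.5, 28.0], [388.0, 101.5, 26.0], [236.8, 153.4, 28.0], [274.0, 153.5, 26.0], [310.8, 153.9, 24.0], [347.8, 154.1, 23.0], [384.9, 154.3, 24.0]]
[[63.9, 6.5, 315.0], [177.9, 2.8, 120.0], [502.0, 120.1, 308.0], [402.1, 129.6, 300.0], [302.0, 139.0, 297.0], [201.1, 148.0, 309.0], [97.9, 156.8, 334.0], [498.3, 249.1, 257.0], [405.9, 258.1, 245.0], [313.5, 267.0, 243.0], [220.4, 276.0, 245.0], [125.4, 285.3, 258.0]]
```

```bash
python3 - <<'E'
from pnp import *
u=[a[:2] for a in find('w1')]; fit('w1',np.array(u),[(i,j) for j in (1,0,-1) for i in range(-2,3)])
u=[a[:2] for a in find('w2')][2:]; fit('w2',np.array(u),[(i,j) for j in (0,-1) for i in (2,1,0,-1,-2)])
H=[(398.1,241.7),(381.6,252),(365,262.5),(406.1,254.1),(389.6,264.5),(372.9,275),(414.2,266.7),(397.6,277),(381,287.7),(422.2,279.2),(405.7,289.6),(389,300.5),(430.3,291.7),(413.8,302.5),(397.1,313.1)]
fit('top0',np.array(H),[(i,j) for i in (2,1,0,-1,-2) for j in (-1,0,1)])
E
```

```text
w1 rms px 0.1061960184208906 pos in base mm 11.917886063102202 -8.844036348455516 51.927590361991186 yaw rel base deg -0.1453309235329776 z axis [-0.0045  0.0078  1.    ]
w2 rms px 0.0676773907061257 pos in base mm 8.053035506156093 -3.0167933378110012 48.855778612447914 yaw rel base deg 5.1770762975760825 z axis [0.0007 0.0746 0.9972]
top0 rms px 0.08057057996357346 pos in base mm 12.386606821757157 -7.8805927282116945 52.13830548068277 yaw rel base deg -0.038800884789605306 z axis [-0.0063  0.0026  1.    ]
```

PnP on the holes shows the balls at 0° and 120° now in their grooves. The plate is at x+8, y−3 with a yaw of 5°, and the third ball is still out. A square push on the +x edge should slide it home, so I'll go round to that side.

>>> drive_tool --targets '[-0.2,0,0,0,0,0,-0.15,0,0,0,0,0,0,0,-0.6,0,0,0,0,0,-0.75,0,0,0,0,0,0,0,0,0]'

```text
t: 4.55
eef_pos: [0.5051, -0.2946, 0.1519]
tool_rot: [[-0.522, 0.853, 0.005], [0.853, 0.522, -0.004], [-0.006, 0.003, -1.0]]
ft_force: [0.2, -0.9, 0.1]
grip_width: 0.0426
```

```bash
python3 - <<'E'
from st import *
bf()
rows([.5435,-.1584,.15],-148.8,9)
E
```

```text
t 4.55 base-frame mm 12.599513397344799 -96.53266014157462 z 0.15187435359527923 F -0.2669636765985847 -0.8548633284061278 0.11447142000859178 yaw 121.48082644752739
end [ 0.5438 -0.1585  0.15  ] maxmm 15.75
0.14, 0.15, 0, 0, 0, -0.33,
0.12, 0.18, 0, 0, 0, -0.33,
0.08, 0.19, 0.01, 0, 0, -0.33,
0.04, 0.21, 0, 0, 0, -0.33,
0.02, 0.21, 0, 0, 0, -0.33,
-0.03, 0.2, 0, 0, 0, -0.33,
-0.06, 0.21, 0.01, 0, 0, -0.33,
-0.09, 0.18, 0, 0, 0, -0.33,
-0.13, 0.17, 0, 0, 0, -0.33,
```

>>> drive_tool --targets '[0.14,0.15,0,0,0,-0.33,0.12,0.18,0,0,0,-0.33,0.08,0.19,0.01,0,0,-0.33,0.04,0.21,0,0,0,-0.33,0.02,0.21,0,0,0,-0.33,-0.03,0.2,0,0,0,-0.33,-0.06,0.21,0.01,0,0,-0.33,-0.09,0.18,0,0,0,-0.33,-0.13,0.17,0,0,0,-0.33,0,0,0,0,0,-0.02]'

```text
t: 5.8
eef_pos: [0.542, -0.1562, 0.1454]
tool_rot: [[-0.855, -0.518, -0.001], [-0.518, 0.855, 0.001], [0.001, 0.001, -1.0]]
ft_force: [-0.2, 0.0, -0.5]
grip_width: 0.0428
```

```bash
python3 - <<'E'
from pnp import *
bf()
snap('wrist','w3'); snap('top','t3')
print(np.round(find('w3'),1).tolist())
E
```

```text
t 5.8 base-frame mm 115.88840801823771 2.7086412048490365 z 0.14542152628751742 F -0.17353610449278964 0.1335969422563255 -0.5271059048429121 yaw -148.7723852511706
[[376.4, 46.2, 92.0], [299.4, 53.6, 92.0], [221.5, 60.8, 95.0], [378.2, 107.8, 72.0], [304.9, 115.3, 74.0], [230.9, 122.3, 80.0], [379.8, 163.6, 59.0], [310.0, 170.6, 59.0], [239.3, 177.8, 138.0]]
```

View pics/w3.png

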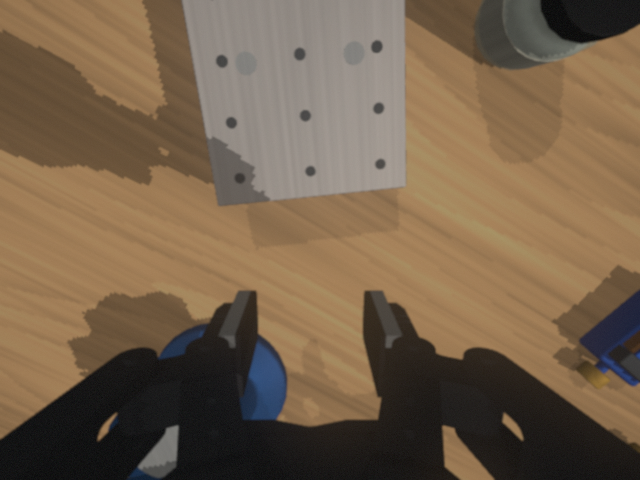

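View pics/t3.png

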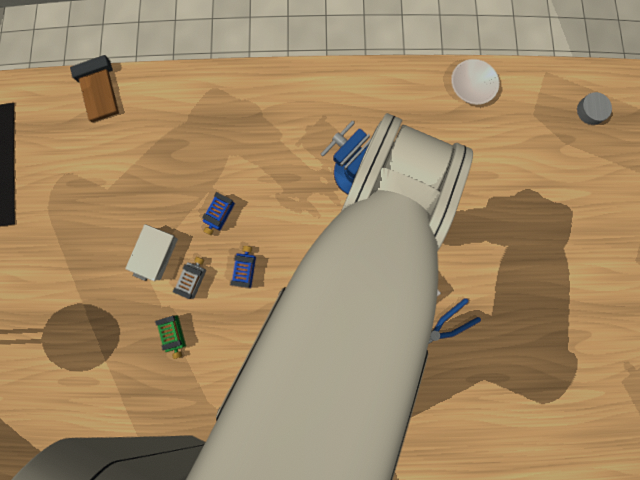

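```bash
python3 - <<'E'
from pnp import *
u=[a[:2] for a in find('w3')]; u[-1]=(239.5,178)
fit('w3',np.array(u),[(i,j) for i in (0,1,2) for j in (1,0,-1)])
E
```

```text
w3 rms px 0.09658011748996896 pos in base mm 7.895608537911103 -3.442396083890372 48.73637471048289 yaw rel base deg 5.299893402781709 z axis [0.0014 0.0716 0.9974]
```

>>> drive_tool --targets '[0,0,0.5,0,0,0,0,0,0.5,0,0,0,0,0,0.3,0,0,0,0.1,0,0,0,0,0,0,0,0,0,0,0]'

```text
t: 6.52
eef_pos: [0.5354, -0.1618, 0.0496]
tool_rot: [[-0.857, -0.516, 0.0], [-0.516, 0.857, -0.0], [-0.0, -0.001, -1.0]]
ft_force: [0.1, -0.2, 1.1]
grip_width: 0.0426
```

```bash
python3 - <<'E'
from pnp import *
bf()
E
```

```text
t 6.53 base-frame mm 107.38265784343378 1.395587511765116 z 0.04956620765306917 F -0.004670726726319034 -0.189999332861922 1.1265861795249335 yaw -148.94921917774877
```

>>> drive_tool --targets '[0.08,0,0.03,0,0,0,0.06,0,0,0,0,0,0,0,0,0,0,0]'

```text
t: 6.9
eef_pos: [0.5265, -0.1666, 0.047]
tool_rot: [[-0.856, -0.517, 0.001], [-0.517, 0.856, -0.0], [-0.0, -0.001, -1.0]]
ft_force: [-0.2, 0.4, 0.2]
grip_width: 0.0425
```

>>> drive_tool --targets '[0.03,0,0,0,0,0,0,0,0,0,0,0]'

```text
t: 7.15
eef_pos: [0.5254, -0.1676, 0.0469]
tool_rot: [[-0.855, -0.518, 0.002], [-0.518, 0.855, -0.0], [-0.001, -0.001, -1.0]]
ft_force: [3.2, 1.2, 1.9]
grip_width: 0.0428
```

>>> drive_tool --targets '[0.03,0,0,0,0,0,0,0,0,0,0,0]'

```text
t: 7.4
eef_pos: [0.5237, -0.1688, 0.0469]
tool_rot: [[-0.855, -0.518, 0.002], [-0.518, 0.855, -0.0], [-0.001, -0.001, -1.0]]
ft_force: [4.8, 1.2, 2.4]
grip_width: 0.0427
```

```bash
python3 - <<'E'
from pnp import *
bf()
E
```

```text
t 7.4 base-frame mm 93.66391873051954 1.4580410530884553 z 0.04693448809766933 F 4.715319155551495 -1.4993827553188455 2.398100174229321 yaw -148.79628467687064
```

Contact at about 5 N, and the plate is moving. I'll keep going to roughly x=86 in small steps.

>>> drive_tool --targets '[0.03,0,0,0,0,0,0.03,0,0,0,0,0,0,0,0,0,0,0]'

```text
t: 7.78
eef_pos: [0.5185, -0.171, 0.0464]
tool_rot: [[-0.856, -0.518, -0.001], [-0.518, 0.856, -0.0], [0.001, 0.0, -1.0]]
ft_force: [1.4, 0.4, -0.1]
grip_width: 0.0426
```

>>> drive_tool --targets '[0.03,0,0,0,0,0,0,0,0,0,0,0]'

```text
t: 8.02
eef_pos: [0.5164, -0.1721, 0.0463]
tool_rot: [[-0.856, -0.518, -0.001], [-0.518, 0.856, 0.0], [0.001, 0.001, -1.0]]
ft_force: [-0.1, -1.1, -0.6]
grip_width: 0.0426
```

```bash
python3 - <<'E'
from pnp import *
bf()
snap('wrist','w4'); 
print(np.round(find('w4'),1).tolist())
E
```

```text
t 8.03 base-frame mm 85.7338767141135 2.446514136690482 z 0.04628649780952418 F -0.6835141580555641 -0.8557969054778957 -0.5877671958730518 yaw -148.83280580601328
[[162.0, 72.4, 355.0], [302.2, 73.3, 334.0], [442.3, 73.2, 345.0], [130.0, 196.5, 152.0], [176.6, 256.5, 5634.0], [171.9, 179.0, 325.0], [302.5, 178.6, 257.0], [431.8, 178.8, 255.0], [166.0, 197.7, 21.0], [167.7, 215.0, 55.0], [181.1, 228.3, 23.0], [217.2, 228.2, 10.0], [137.1, 246.7, 20.0], [250.0, 287.5, 855.0], [276.0, 284.3, 335.0], [138.9, 261.0, 19.0], [303.3, 281.8, 1117.0], [237.0, 263.5, 11.0], [423.5, 269.8, 201.0], [326.2, 273.4, 14.0], [391.2, 275.1, 12.0], [343.2, 276.6, 12.0], [142.1, 282.5, 17.0], [325.8, 281.1, 19.0], [379.6, 298.9, 416.0], [327.0, 297.0, 123.0], [143.5, 292.3, 10.0], [341.1, 300.1, 51.0], [145.2, 302.6, 13.0], [350.4, 306.9, 18.0]]
```

View pics/w4.png

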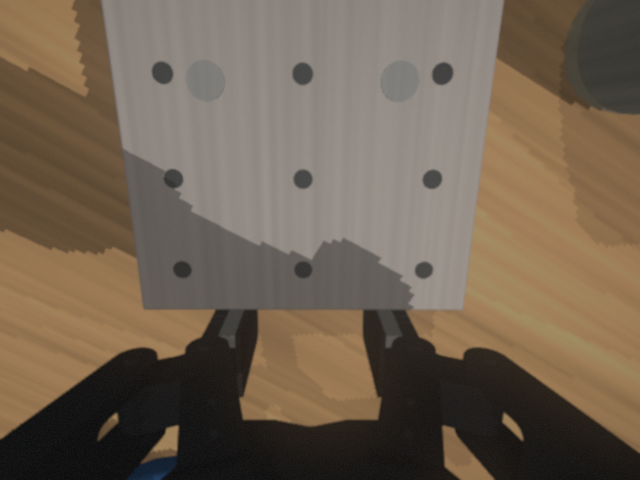

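The plate is now square in the view, its edge level at row 309, and the force has dropped to zero. It looks seated, so I'll verify it by PnP.

```bash
python3 - <<'E'
from pnp import *
u=[(162,72.4),(302.2,73.3),(442.3,73.2),(173.5,178.5),(302.5,178.6),(431.8,178.8),(182,269.5),(303,269.5),(423.5,269.8)]
fit('w4',np.array(u),[(i,j) for i in (0,1,2) for j in (-1,0,1)])
E
```

```text
w4 rms px 0.22161013442739677 pos in base mm -0.8105090496697852 0.326043555377001 47.17182898937167 yaw rel base deg -0.13936550766693756 z axis [-0.0008  0.0001  1.    ]
```

>>> drive_tool --targets '[-0.15,0,0,0,0,0,-0.2,0,0,0,0,0,0,0,-0.7,0,0,0,0,0,-0.8,0,0,0,0,0,-0.2,0,0,0]'

```text
t: 8.7
eef_pos: [0.5416, -0.1584, 0.178]
tool_rot: [[-0.855, -0.519, 0.006], [-0.519, 0.855, -0.002], [-0.003, -0.005, -1.0]]
ft_force: [0.4, 0.3, -0.5]
grip_width: 0.0431
```

```bash
python3 - <<'E'
from pnp import *
bf()
snap('wrist','w5'); 
print(np.round(find('w5'),1).tolist())
E
```

```text
t 8.7 base-frame mm 114.3971103624028 1.053435836262837 z 0.17797405124224794 F 0.5037315080013989 -0.007737734894932924 -0.5006753949504305 yaw -148.76608478205907
[[242.2, 48.1, 69.0], [310.0, 48.4, 68.0], [377.8, 48.5, 70.0], [244.7, 102.4, 58.0], [309.7, 102.7, 54.0], [375.1, 102.9, 54.0], [247.0, 152.5, 48.0], [309.6, 152.7, 49.0], [372.4, 153.1, 45.0]]
```

View pics/w5.png

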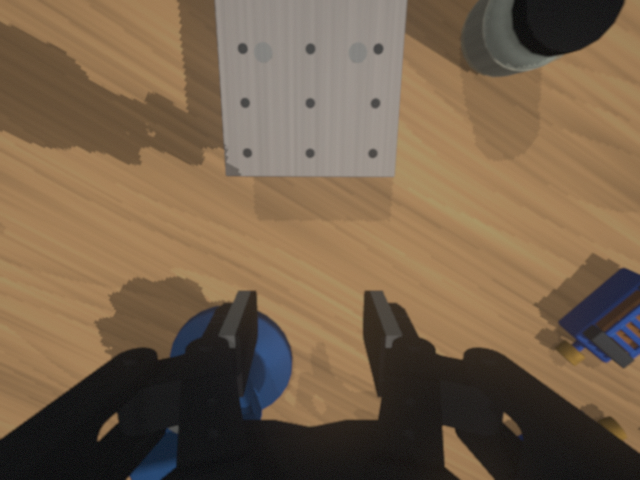

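The plate is home: z 47.2 mm, level, and within 0.8 mm. Next, a move above the grey clamp for a close look.

```bash
python3 - <<'E'
from pnp import *
u=[a[:2] for a in find('w5')]
fit('w5',np.array(u),[(i,j) for i in (0,1,2) for j in (-1,0,1)])
c=lambda p:np.array(p,float)/5+[120,190]-0.4
print('screw',onz('top0',[c((397,352))],.019),'nameplate',onz('top0',[c((332,458))],.03),'body axis ends',onz('top0',[c((372,385)),c((308,518))],.036))
print('box corners top',onz('top0',[c((125,173)),c((272,230)),c((28,392)),c((170,452))],.042))
print('blues',onz('top0',[c((620,410)),c((637,295)),c((497,105)),c((443,205))],.03))
E
```

```text
w5 rms px 0.08065187019832987 pos in base mm -0.8281207129380801 0.3595341544002381 47.552454338319116 yaw rel base deg -0.1906123158366846 z axis [-0.0003 -0.0031  1.    ]
screw [[0.503  0.1969 0.019 ]] nameplate [[0.4575 0.221  0.03  ]] body axis ends [[0.4877 0.2026 0.036 ]
 [0.4322 0.229  0.036 ]]
box corners top [[0.5789 0.3098 0.042 ]
 [0.5534 0.2451 0.042 ]
 [0.4859 0.3491 0.042 ]
 [0.4601 0.2867 0.042 ]]
blues [[0.4763 0.0985 0.03  ]
 [0.5249 0.0915 0.03  ]
 [0.6076 0.1524 0.03  ]
 [0.5647 0.1751 0.03  ]]
```

```bash
python3 - <<'E'
from plan import *
rows([.459,.217,.2],154.6,10)
E
```

```text
end [0.45909818 0.21666873 0.19985892] maxmm 39.0
-0.17, 0.48, -0.03, 0, 0, 0.19,
-0.11, 0.5, -0.03, 0, 0, 0.19,
-0.07, 0.51, -0.03, 0, 0, 0.19,
-0.01, 0.51, -0.03, 0, 0, 0.19,
0.03, 0.52, -0.04, 0, 0, 0.19,
0.09, 0.5, -0.03, 0, 0, 0.19,
0.13, 0.49, -0.03, 0, 0, 0.19,
0.19, 0.48, -0.03, 0, 0, 0.19,
0.23, 0.46, -0.03, 0, 0, 0.19,
0.27, 0.43, -0.03, 0, 0, 0.19,
```

>>> drive_tool --targets '[-0.17,0.48,-0.03,0,0,0.19,-0.11,0.5,-0.03,0,0,0.19,-0.07,0.51,-0.03,0,0,0.19,-0.01,0.51,-0.03,0,0,0.19,0.03,0.52,-0.04,0,0,0.19,0.09,0.5,-0.03,0,0,0.19,0.13,0.49,-0.03,0,0,0.19,0.19,0.48,-0.03,0,0,0.19,0.23,0.46,-0.03,0,0,0.19,0.27,0.43,-0.03,0,0,0.19]' --fingers -0.4

```text
t: 10.0
eef_pos: [0.4568, 0.2182, 0.1959]
tool_rot: [[-0.899, 0.438, -0.002], [0.438, 0.899, -0.001], [0.002, -0.001, -1.0]]
ft_force: [0.9, 0.5, -0.6]
grip_width: 0.06
```

>>> drive_tool --targets '[0,0,0,0,0,0,0,0,0,0,0,0]'

```text
t: 10.25
eef_pos: [0.4573, 0.2167, 0.1962]
tool_rot: [[-0.901, 0.434, -0.002], [0.434, 0.901, -0.001], [0.001, -0.001, -1.0]]
ft_force: [0.6, -0.5, 0.2]
grip_width: 0.0596
```

```bash
python3 - <<'E'
from st import *
bf(); print(robot.state()['eef_pos'],robot.state()['grip_width'])
snap('wrist','w6'); snap('top','t6')
E
```

```text
t 10.25 base-frame mm 236.58706039178279 365.57502024870314 z 0.19623998751455482 F 0.2847111617919128 -0.7162305143798371 0.1817315567235761 yaw 154.29115688119705
[0.4573 0.2167 0.1962] 0.05956475310446735
```

View pics/w6.png

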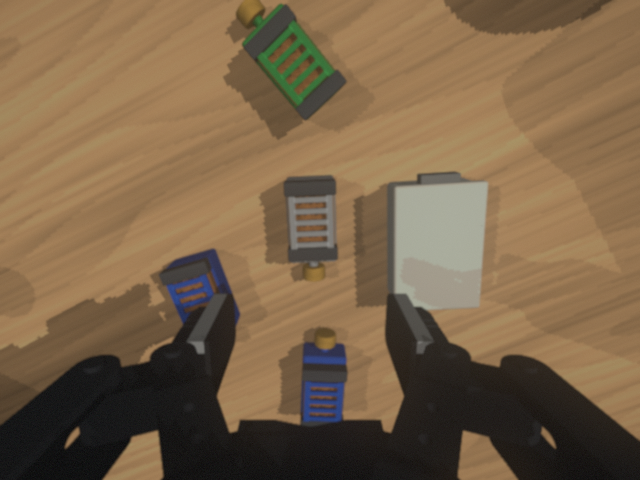

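```bash
python3 - <<'E'
from h import *
im=cv2.imread('pics/w6.png')[165:290,265:355]
cv2.imwrite('pics/c6.png',cv2.resize(im,None,fx=4.8,fy=4.8,interpolation=cv2.INTER_CUBIC))
im=cv2.imread('pics/t6.png')[255:305,165:215]
cv2.imwrite('pics/c6t.png',cv2.resize(im,None,fx=10,fy=10,interpolation=cv2.INTER_CUBIC))
E
```

```text
(no output)
```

View pics/c6.png

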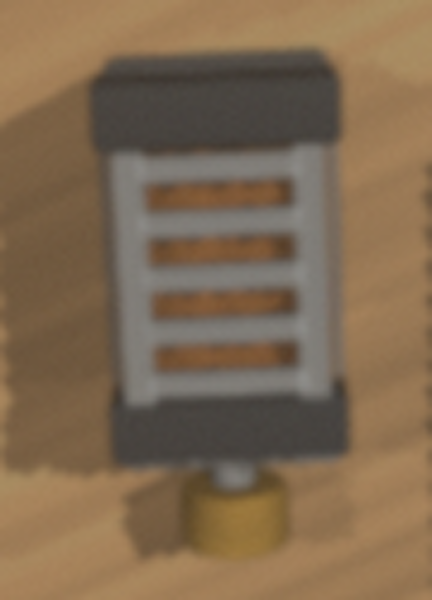

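View pics/c6t.png

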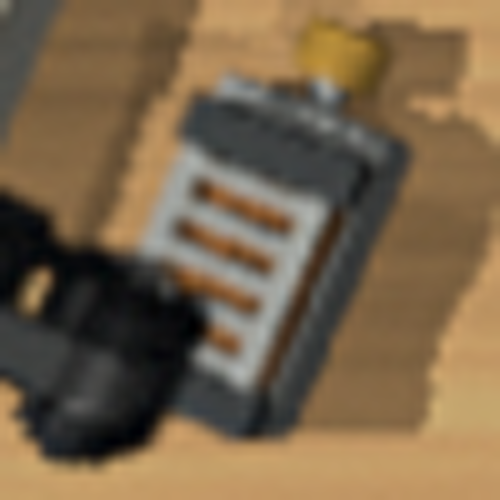

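The crop shows the grey clamp's dark jaws at (95–337, 75–150) and (113–347, 395–460), with the brass screw below at (235,515).

```bash
python3 - <<'E'
from st import *
c=lambda p:np.array(p,float)/4.8+[265,165]-0.4
pts=[(95,78),(337,75),(95,150),(337,147),(113,400),(347,392),(115,463),(347,455)]
P=onz('w6',[c(p) for p in pts],.038)
print(P)
m1,m2=P[:4].mean(0),P[4:].mean(0); o1,o2=P[:2].mean(0),P[6:].mean(0)
d=o2-o1; print('mid jaws',(m1+m2)/2,'mid outer',(o1+o2)/2,'len',np.linalg.norm(d),'yaw',np.degrees(np.arctan2(d[1],d[0])))
for a,b in [(0,1),(2,3),(4,5),(6,7)]:
    w=P[a]-P[b]; print('across',np.degrees(np.arctan2(w[1],w[0])),np.linalg.norm(w))
for a,b in [(4,0),(5,1),(6,2),(7,3)]:
    w=P[a]-P[b]; print('along',np.degrees(np.arctan2(w[1],w[0])))
print('screw',onz('w6',[c((235,515))],.02))
E
```

```text
[[0.4197 0.2128 0.038 ]
 [0.4358 0.2474 0.038 ]
 [0.4299 0.2076 0.038 ]
 [0.4462 0.2426 0.038 ]
 [0.4685 0.1915 0.038 ]
 [0.4841 0.227  0.038 ]
 [0.4786 0.1868 0.038 ]
 [0.4941 0.2224 0.038 ]]
mid jaws [0.4571 0.2173 0.038 ] mid outer [0.457  0.2173 0.038 ] len 0.06391557441117778 yaw -23.480442250710386
across -114.99257441393212 0.038116679905997666
across -114.9819228447644 0.03855270944088109
across -113.63444166514645 0.03879889095275037
across -113.59253373098592 0.038860558087291094
along -23.593638146096282
along -22.83530866716154
along -23.16969028840357
along -22.81060444117654
screw [[0.5021 0.198  0.02  ]]
```

>>> drive_tool --targets '[0,0,0.5,0,0,-0.07,0,0,0.6,0,0,0,0,0,0.6,0,0,0,0,0,0.4,0,0,0,0,0,0.2,0,0,0,0,0,0.1,0,0,0,0,0,0,0,0,0]'

```text
t: 11.22
eef_pos: [0.4577, 0.2161, 0.0172]
tool_rot: [[-0.915, 0.403, -0.0], [0.403, 0.915, -0.0], [0.0, -0.0, -1.0]]
ft_force: [-0.6, 0.6, 1.0]
grip_width: 0.0598
```

>>> drive_tool --targets '[0,0,0,0,0,0,0,0,0,0,0,0,0,0,0,0,0,0,0,0,0,0,0,0]' --fingers 1 --grip_force 50

```text
t: 11.72
eef_pos: [0.4582, 0.2168, 0.0183]
tool_rot: [[-0.916, 0.402, 0.002], [0.402, 0.916, 0.0], [-0.002, 0.001, -1.0]]
ft_force: [-0.4, -1.9, 6.1]
grip_width: 0.0388
```

```bash
python3 - <<'E'
from st import *
bf(); snap('wrist','w7')
E
```

```text
t 11.72 base-frame mm 237.40754302242595 365.18577649796254 z 0.018306354962582823 F -1.2690249801607154 -1.3947868383012776 6.076766878262011 yaw 156.28840478551203
```

View pics/w7.png

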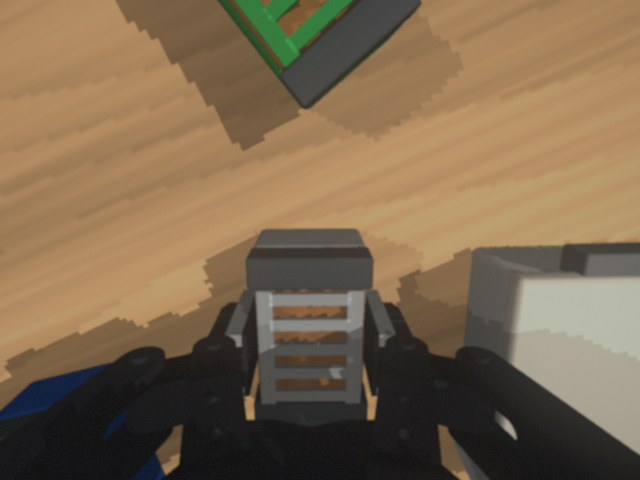

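>>> drive_tool --targets '[0,0,-0.15,0,0,0,0,0,-0.5,0,0,0,0,0,-0.8,0,0,0,0,0,-0.8,0,0,0,0,0,-0.3,0,0,0,0,0,0,0,0,0]'

```text
t: 12.52
eef_pos: [0.458, 0.2168, 0.2104]
tool_rot: [[-0.916, 0.402, 0.003], [0.402, 0.916, 0.001], [-0.003, 0.002, -1.0]]
ft_force: [-0.3, -0.3, -4.7]
grip_width: 0.0387
```

```bash
python3 - <<'E'
from st import *
bf(); print(robot.state()['grip_width']); snap('wrist','w8')
rows([.4445,-.2180,.2],-149,12)
E
```

```text
t 12.53 base-frame mm 237.25432297322953 365.3426102265119 z 0.21038749236361914 F -0.38318847544700835 -0.14292994705648027 -4.659117139437726 yaw 156.2932193896735
0.03869116949032154
end [ 0.4449 -0.218   0.2003] maxmm 36.0
-0.18, -0.45, 0.01, 0, 0, -0.15,
-0.15, -0.46, 0.01, 0, 0, -0.15,
-0.11, -0.47, 0.01, 0, 0, -0.15,
-0.07, -0.48, 0.01, 0, 0, -0.15,
-0.03, -0.48, 0.01, 0, 0, -0.15,
0, -0.48, 0.01, 0, 0, -0.15,
0.04, -0.48, 0.01, 0, 0, -0.15,
0.08, -0.48, 0.01, 0, 0, -0.15,
0.12, -0.47, 0.01, 0, 0, -0.15,
0.15, -0.46, 0, 0, 0, -0.15,
0.19, -0.44, 0.01, 0, 0, -0.15,
0.22, -0.43, 0.01, 0, 0, -0.15,
```

View pics/w8.png

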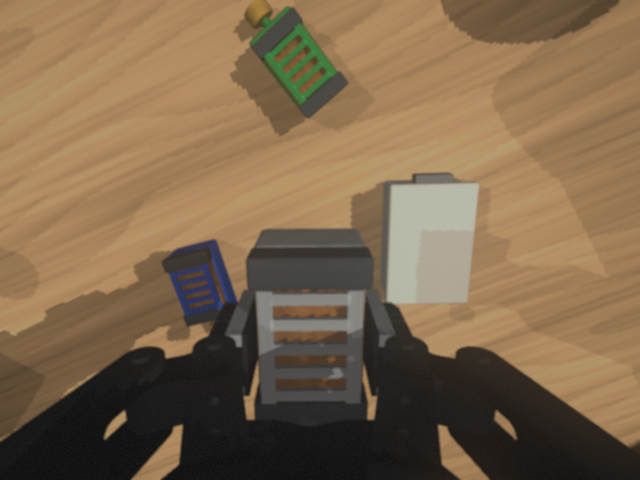

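>>> drive_tool --targets '[-0.18,-0.45,0.01,0,0,-0.15,-0.15,-0.46,0.01,0,0,-0.15,-0.11,-0.47,0.01,0,0,-0.15,-0.07,-0.48,0.01,0,0,-0.15,-0.03,-0.48,0.01,0,0,-0.15,0,-0.48,0.01,0,0,-0.15,0.04,-0.48,0.01,0,0,-0.15,0.08,-0.48,0.01,0,0,-0.15,0.12,-0.47,0.01,0,0,-0.15,0.15,-0.46,0,0,0,-0.15]'

```text
t: 13.82
eef_pos: [0.4461, -0.1465, 0.1998]
tool_rot: [[-0.931, -0.365, -0.003], [-0.365, 0.931, 0.002], [0.002, 0.003, -1.0]]
ft_force: [0.9, -0.6, -4.6]
grip_width: 0.0392
```

>>> drive_tool --targets '[0.19,-0.44,0.01,0,0,-0.15,0.22,-0.43,0.01,0,0,-0.15,0,0,0,0,0,0,0,0,0,0,0,0]'

```text
t: 14.32
eef_pos: [0.4444, -0.2173, 0.1988]
tool_rot: [[-0.864, -0.503, -0.002], [-0.503, 0.864, 0.002], [0.001, 0.003, -1.0]]
ft_force: [-0.4, 1.1, -4.3]
grip_width: 0.0387
```

```bash
python3 - <<'E'
from st import *
bf(); s=robot.state();print(s['grip_width'],s['eef_pos'],s['tool_rot']); snap('wrist','w9')
im=cv2.imread('pics/w8.png')[215:435,225:400]; cv2.imwrite('pics/c8.png',cv2.resize(im,None,fx=2.7,fy=2.7,interpolation=cv2.INTER_CUBIC))
rows([.4445,-.2180,.1],-149,3)
E
```

```text
t 14.32 base-frame mm 0.7281253711074701 1.0550420580063047 z 0.1988273601477425 F 0.1992880056884898 1.1744374726804012 -4.291354872041524 yaw -149.7838224320835
0.03870759916145653 [ 0.4444 -0.2173  0.1988] [[-0.8641 -0.5033 -0.0024]
 [-0.5033  0.8641  0.002 ]
 [ 0.001   0.0029 -1.    ]]
end [ 0.4441 -0.218   0.1002] maxmm 33.0
0, 0, 0.44, 0, 0, -0.01,
0, -0.01, 0.44, 0, 0, -0.01,
0.01, 0, 0.44, 0, 0, -0.01,
```

View pics/c8.png

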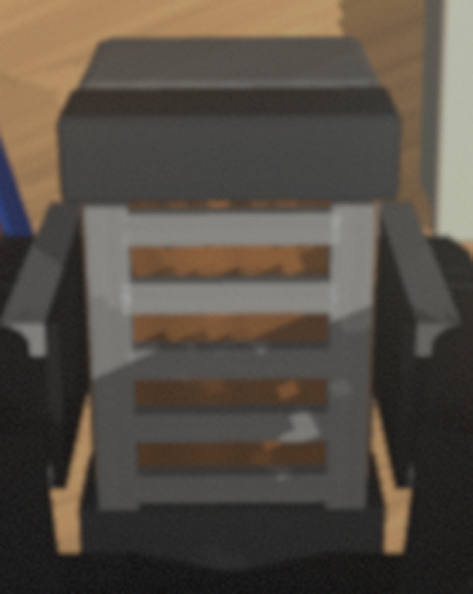

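View pics/w9.png

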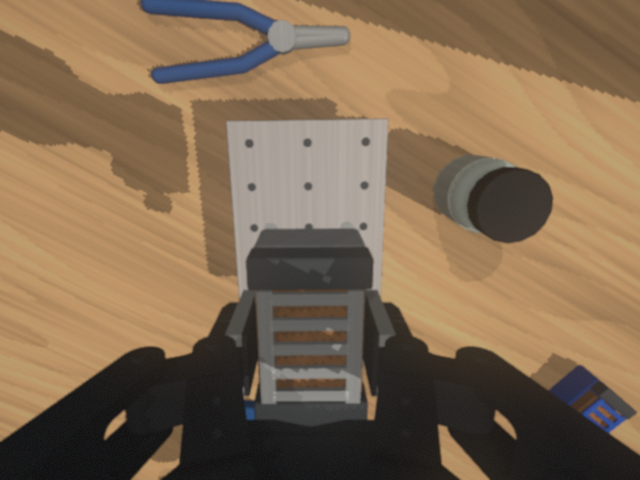

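```bash
python3 - <<'E'
from st import *
tcp=np.array([.458,.2168,.2104]); Rt=np.array([[-.916,.402,.003],[.402,.916,.001],[-.003,.002,-1]])
uv=[(310.2,247),(310.2,289),(310,402)]
P=onz('w8',uv,tcp[2]+.0197); print((P-tcp)@Rt*1e3)
# plate in w9
from pnp import *
H=[h for h in find('w9') if h[1]<240]; print(np.round(H,1).tolist())
E
```

```text
[[ 36.4928  -0.2209 -19.7862]
 [ 22.4686  -0.2214 -19.7534]
 [-20.205   -0.2931 -19.6535]]
[[365.4, 141.4, 30.0], [248.7, 143.0, 34.0], [306.9, 142.3, 29.0], [364.0, 185.0, 23.0], [251.3, 186.6, 29.0], [307.6, 186.0, 25.0], [253.7, 227.7, 26.0], [362.9, 226.1, 22.0]]
```

```bash
python3 - <<'E'
from pnp import *
H=[h[:2] for h in find('w9') if h[1]<240]
W=fit('w9',np.array(H),[(-2,1),(-2,-1),(-2,0),(-1,1),(-1,-1),(-1,0),(0,-1),(0,1)]); print(W[:3,3])
E
```

```text
w9 rms px 0.08027879414189308 pos in base mm -0.7346930223254895 0.1590246075257603 47.47147266711599 yaw rel base deg -0.20000411694147502 z axis [0.0003 0.     1.    ]
[ 0.4436 -0.2188  0.0475]
```

>>> drive_tool --targets '[0,-0.01,0.5,0,0,-0.025,0,0,0.5,0,0,0,0,0,0.35,0,0,0,0,0,0.2,0,0,0,0,0,0,0,0,0,0,0,0,0,0,0]'

```text
t: 15.12
eef_pos: [0.4458, -0.2182, 0.0847]
tool_rot: [[-0.857, -0.516, 0.001], [-0.516, 0.857, -0.0], [-0.0, -0.001, -1.0]]
ft_force: [-0.1, -0.3, -5.5]
grip_width: 0.0391
```

```bash
python3 - <<'E'
from pnp import *
bf(); print(robot.state()['tool_rot'])
E
```

```text
t 15.12 base-frame mm 1.491268383147769 -0.47681500054844134 z 0.08465536452409315 F -0.2080921899247663 -0.20188399075097319 -5.5422698638398185 yaw -148.92736229077596
[[-0.8565 -0.5161  0.0006]
 [-0.5161  0.8565 -0.0004]
 [-0.0003 -0.0006 -1.    ]]
```

>>> drive_tool --targets '[0.013,0.01,0.02,0,0,0,0,0,0.02,0,0,0,0,0,0.02,0,0,0,0,0,0,0,0,0]'

```text
t: 15.62
eef_pos: [0.4442, -0.2184, 0.0794]
tool_rot: [[-0.857, -0.515, -0.0], [-0.515, 0.857, 0.0], [0.0, 0.0, -1.0]]
ft_force: [0.1, -0.1, -4.4]
grip_width: 0.0386
```

>>> drive_tool --targets '[0,0,0.02,0,0,0,0,0,0,0,0,0]'

```text
t: 15.88
eef_pos: [0.4442, -0.2184, 0.0779]
tool_rot: [[-0.857, -0.516, -0.0], [-0.516, 0.857, 0.0], [0.0, 0.0, -1.0]]
ft_force: [-0.8, -0.5, -3.9]
grip_width: 0.0387
```

```bash
python3 - <<'E'
from pnp import *
bf()
E
```

```text
t 15.88 base-frame mm -0.00638124746956159 0.20606989210820095 z 0.07790939759433592 F -0.9323864605020168 -0.0004988084522747455 -3.937639148028785 yaw -148.967460566982
```

>>> drive_tool --targets '[-0.005,0,0.015,0,0,0,0,0,0,0,0,0]'

```text
t: 16.12
eef_pos: [0.4446, -0.2183, 0.0771]
tool_rot: [[-0.857, -0.516, 0.0], [-0.516, 0.857, -0.0], [0.0, -0.0, -1.0]]
ft_force: [-0.6, -0.6, -1.2]
grip_width: 0.0391
```

>>> drive_tool --targets '[0,0,0.01,0,0,0,0,0,0,0,0,0]'

```text
t: 16.38
eef_pos: [0.4446, -0.2183, 0.077]
tool_rot: [[-0.857, -0.516, 0.001], [-0.516, 0.857, -0.001], [-0.0, -0.001, -1.0]]
ft_force: [-2.8, 0.9, 7.4]
grip_width: 0.0389
```

>>> drive_tool --targets '[0,0,-0.008,0,0,0,0,0,0,0,0,0]'

```text
t: 16.62
eef_pos: [0.4446, -0.2183, 0.077]
tool_rot: [[-0.857, -0.516, 0.0], [-0.516, 0.857, -0.0], [-0.0, -0.0, -1.0]]
ft_force: [-3.0, 0.5, 4.5]
grip_width: 0.039
```

>>> drive_tool --targets '[0,0,0,0,0,0,0,0,0,0,0,0,0,0,0,0,0,0]' --fingers -0.5

```text
t: 17.0
eef_pos: [0.4446, -0.2183, 0.0767]
tool_rot: [[-0.857, -0.516, 0.0], [-0.516, 0.857, 0.0], [-0.0, -0.0, -1.0]]
ft_force: [-0.5, 0.5, -0.3]
grip_width: 0.064
```

```bash
python3 - <<'E'
from pnp import *
bf(); snap('wrist','w10')
E
```

```text
t 17.0 base-frame mm 0.4595989481819172 0.08518145755871855 z 0.07668481754206384 F -0.19983953971885818 0.6511653571592567 -0.2749295767621337 yaw -148.96686521213607
```

View pics/w10.png

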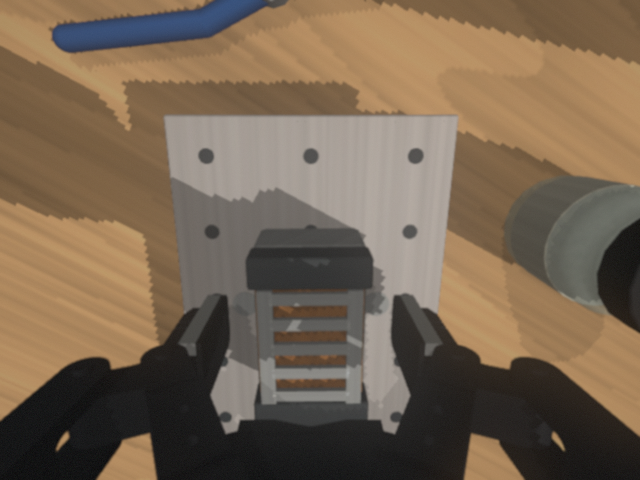

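The clamp is standing free between the open fingers. I'll go straight up, then back off sideways for a clear final look.

>>> drive_tool --targets '[0,0,-0.2,0,0,0,0,0,-0.5,0,0,0,0,0,-0.8,0,0,0,0,0,-0.6,0,0,0,-0.4,0,0,0,0,0,-0.5,0,0,0,0,0,-0.4,0,0,0,0,0,0,0,0,0,0,0]'

```text
t: 18.05
eef_pos: [0.5292, -0.1671, 0.2337]
tool_rot: [[-0.856, -0.517, -0.0], [-0.517, 0.856, 0.0], [0.0, 0.001, -1.0]]
ft_force: [0.5, -0.7, 0.4]
grip_width: 0.0641
```

```bash
python3 - <<'E'
from pnp import *
bf(); snap('wrist','w11'); snap('scene','s11'); snap('top','t11')
print(np.round(find('w11'),1).tolist())
im=cv2.imread('pics/s11.png')[140:290,150:300]; cv2.imwrite('pics/cs11.png',cv2.resize(im,None,fx=4,fy=4,interpolation=cv2.INTER_CUBIC))
E
```

```text
t 18.05 base-frame mm 99.35516609486284 0.09431513616392234 z 0.23371302776648048 F 0.07177080984150089 -0.8386353313157678 0.3715242199751569 yaw -148.84195745412467
[[303.9, 75.5, 2785.0], [254.9, 40.9, 85.0], [365.7, 41.1, 42.0], [309.5, 57.0, 258.0], [310.2, 72.7, 246.0], [256.7, 85.7, 75.0], [363.7, 86.1, 37.0], [310.1, 87.8, 236.0], [310.1, 102.5, 218.0], [257.7, 128.1, 33.0], [362.0, 128.4, 30.0], [297.2, 148.3, 337.0], [259.4, 167.6, 30.0], [309.9, 168.2, 32.0], [360.5, 168.0, 26.0]]
```

View pics/w11.png

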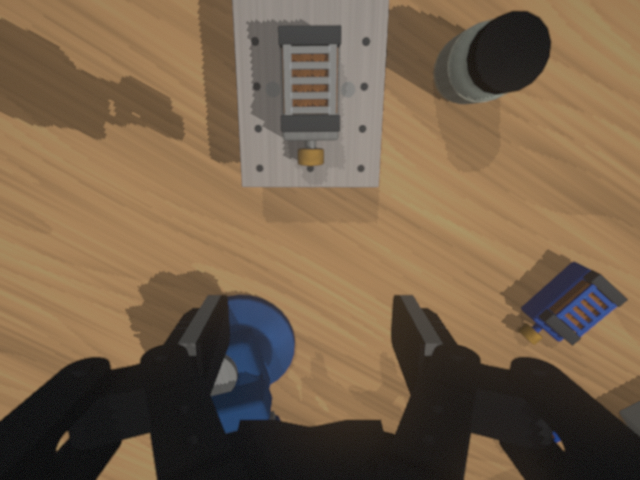

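View pics/cs11.png

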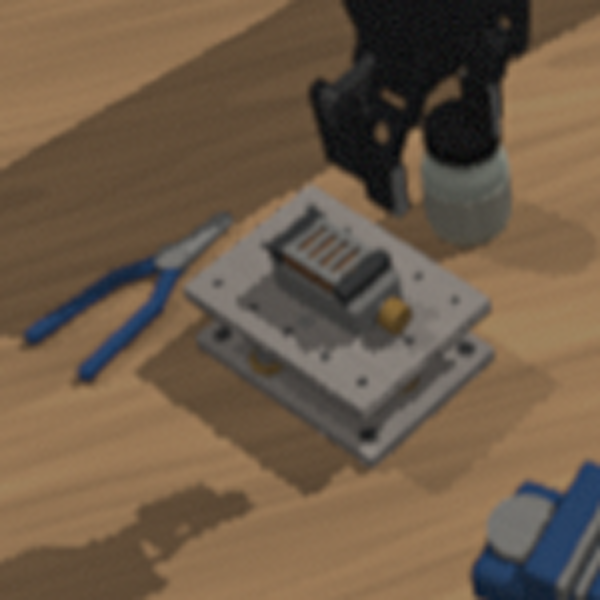

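The clamp stands upright and central on the plate, its screw at (311,157) pointing along the plate's long side. The plate lies squarely over the base. Now a numeric check.

```bash
python3 - <<'E'
from pnp import *
u={(0,-1):(256.7,85.7),(0,1):(363.7,86.1),(1,-1):(257.7,128.1),(1,1):(362,128.4),(2,-1):(259.4,167.6),(2,0):(309.9,168.2),(2,1):(360.5,168),(-1,1):(365.7,41.1),(-1,-1):(254.9,41.2)}
W=fit('w11',np.array(list(u.values())),list(u))
im=cv2.imread('pics/w11.png')[15:175,230:390]; cv2.imwrite('pics/c11.png',cv2.resize(im,None,fx=3.7,fy=3.7,interpolation=cv2.INTER_CUBIC))
np.save('W.npy',W)
# bystanders moved? compare top views
a=cv2.imread('pics/top0.png').astype(int); b=cv2.imread('pics/t11.png').astype(int)
d=(np.abs(a-b).max(2)>40)
for n,(x,y,w,h) in dict(jar=(325,305,45,45),pliers=(410,295,75,60),box=(122,220,58,65)).items(): print(n,d[y:y+h,x:x+w].mean())
E
```

```text
w11 rms px 0.20021435669028637 pos in base mm -0.7659715787696831 0.3932217438168457 46.5923220195763 yaw rel base deg -0.2190241595591118 z axis [-0.0046 -0.0184  0.9998]
jar 0.9762962962962963
pliers 0.6497777777777778
box 0.0015915119363395225
```

View pics/c11.png

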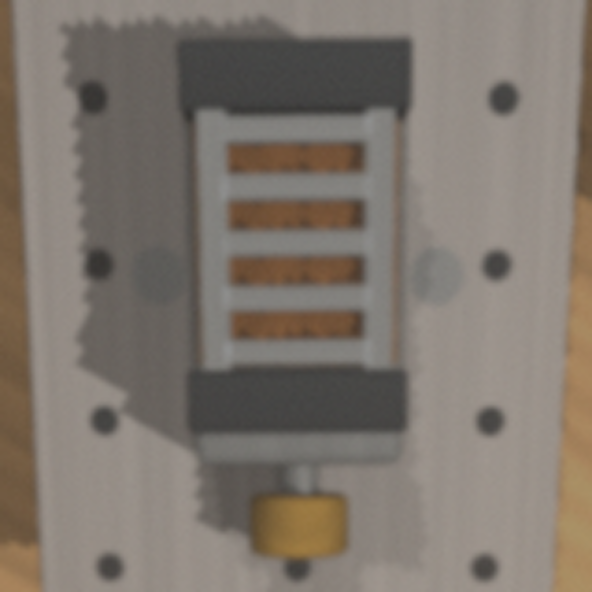

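View pics/t11.png

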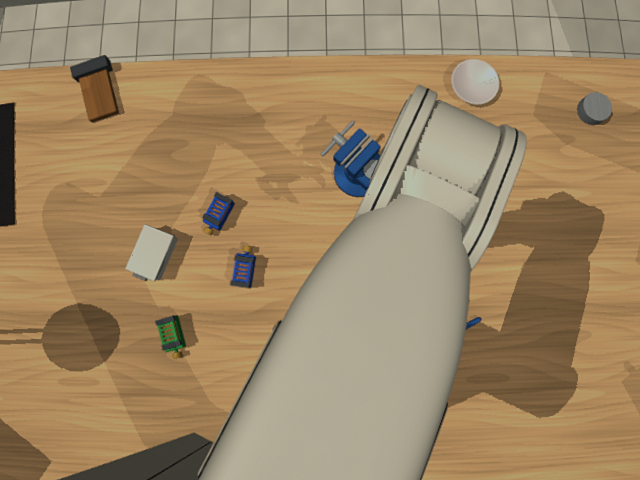

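```bash
python3 - <<'E'
from pnp import *
W=np.load('W.npy')
c=lambda p:(np.array(p,float)+.5)/3.7+[230,15]-.5
pts=[(178,40),(412,38),(182,112),(410,112),(188,370),(407,370),(190,432),(406,432)]
P=onz('w11',[c(p) for p in pts],.0973); m=P.mean(0); d=P[4:].mean(0)-P[:4].mean(0)
q=m[:2]-W[:2,3]; y=np.radians(31); ex=np.array([np.cos(y),np.sin(y)]); ey=np.array([-ex[1],ex[0]])
print('clamp off plate centre mm',q@ex*1e3,q@ey*1e3,'yaw rel',np.degrees(np.arctan2(d[1],d[0]))-31)
hc=[(91,97),(98.5,265),(104.5,421),(110,568),(504,98),(497,265),(490,421),(485,568)]
fit('w11',np.array([c(p) for p in hc]),[(i,j) for j in (-1,1) for i in (-1,0,1,2)])
fit('w11',np.array([c(p) for p in hc[4:]]+[c(hc[3]),c(hc[2])]),[(-1,1),(0,1),(1,1),(2,1),(2,-1),(1,-1)])
# scene: bystanders
a=cv2.imread('pics/scene0.png').astype(int); b=cv2.imread('pics/s11.png').astype(int)
for n,(x,yy,w,h) in dict(pliers=(155,192,45,45),jar=(252,180,30,22),box=(422,168,36,46)).items(): print(n,(np.abs(a-b).max(2)>40)[yy:yy+h,x:x+w].mean())
E
```

```text
clamp off plate centre mm 0.027150854642782555 -0.31599363046969176 yaw rel 0.5824361390443613
w11 rms px 0.0967250416838361 pos in base mm -0.8006780572645181 0.1770227110488252 47.74334745150499 yaw rel base deg -0.06041111569737012 z axis [0.0029 0.0105 0.9999]
w11 rms px 0.08322941847927945 pos in base mm -0.7802764015876591 0.1918053861585905 47.67789456981342 yaw rel base deg -0.08118443661512487 z axis [-0.0006  0.0085  1.    ]
pliers 0.17629629629629628
jar 0.0015151515151515152
box 0.0
```

```bash
python3 - <<'E'
from h import *
for f in ['scene0','s11']:
    im=cv2.imread(f'pics/{f}.png')[185:240,150:215]; h=cv2.cvtColor(im,cv2.COLOR_BGR2HSV)
    m=(h[...,0]>100)&(h[...,0]<130)&(h[...,1]>90); y,x=np.nonzero(m); print(f,m.sum(),x.mean()+150,y.mean()+185,x.min()+150,x.max()+150,y.min()+185,y.max()+185)
s=robot.state(); print(s['t'],s['joint_velocities']); robot.finish_job()
E
```

```text
scene0 218 177.47706422018348 217.5321100917431 157 194 205 234
s11 224 177.20982142857142 217.54464285714286 157 194 205 234
18.2 [-1.03562769e-02 -9.33008104e-03 -2.71877782e-03 -9.38160952e-04
  5.47547527e-04 -8.41662266e-05]
the job is handed in; nothing more can be done
```

The plate is back home on its three balls, and the pendant clamp stands upright in the middle of it. I handed the job in at 18.2 s.

- **Plate:** I pushed the −y edge, which dropped two balls into their grooves, then pushed the +x edge square until the third dropped in. Before I lifted the hand off, the plate's hole grid put it 47.2 mm above the bench, level and within 1 mm of home. The clamp was picked up only after that.
- **Clamp:** I gripped the grey steel clamp and left the blue and green ones alone. In the final view it is about 0.3 mm from the plate's centre and turned about 0.6° from the plate's long side.
- **Bystanders:** In the final scene view the jar, findings box and pliers had not moved. The gripper was clear of everything.

**Checks that disagreed:**
- The final plate fits gave heights of 46.6 to 47.7 mm and tilts of 0.5 to 1.1°, against level before. I put this down to shadow on the holes and did not look again from another angle.
- The pliers region changed in a raw before-and-after image comparison. Their blue outline matched to within 0.3 pixel, so I took the change to be shadow.
- The jar and pliers were hidden by the arm in the final top view, so the scene view is the only check on those two.

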